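Stack the assay plates and release the docked one

TASK

Pack up the plates after the run: take the orange cover off the stacking base, stack all the white plates on the base in any order, press the red button so that the reader dock lets go of the blue plate, put the blue plate on top of the white ones and finish with the cover on top of the blue plate. Turn every piece so that its two cut corners lie over those of the piece below and it sits fully home, flat on the one under it. Do not knock over the jars and cups at the back.

Things in the scene. Friction and masses are not known exactly. Their poses are not given: they have to be found in the camera images.
- base_seat (a point): stacking base, fixed: grey slab 112 x 76 mm with a bare-metal rim like a plate's rim (5 mm high, two cut corners at +x). Point: centre of the shoulder round the rim, 12 mm above the work surface, where the bottom edge of the first plate or the cover rests; its x points to the cut-corner end, as must that of every piece stacked on it
- dock_mid (a point): reader dock, fixed: black slab 134 x 84 mm, a sprung lift in the middle, grey guide pegs to 33 mm above the work surface at the ends of the plate's sides; the long sides are open for fingers within 25 mm of the middle. Point: centre of the lift's top when down, 12 mm above the work surface; x to the docked plate's cut corners. A hook at each short end holds the plate's ledges down
- release_top (a point): top of the dock's red release button (24 mm across, 23 mm above the work surface, on a block beside the dock's -y side). Pressed down it travels 6 mm (1.6 N to start, 4 N fully down), draws both hooks clear and springs back. Held fully down for half a second, it lets the blue plate rise 12 mm on the lift; it stays up, above the hooks, free to lift out
- release (a joint): travel of the release button: 0 up, 0.006 m fully pressed
- lift (a joint): height of the dock's sprung lift: 0 with the plate latched down, 0.012 m when it has popped up
- blue_plate_mid (a point): blue 24-well plate, 80 g, hollow skirt 96 mm (x) by 62 (y) by 20 high, upright 3 mm walls; on top a rim 5 mm high, set in 4.75 mm all round, enters the skirt above with 1.75 mm play. Both corners at its +x end are cut 12 mm at 45 deg: nests one way only. 3 mm ledges at the foot of the short ends. Grip across 62 mm. Point: centre, 10 mm above the bottom edge. Stacked pitch 20 mm. Starts latched in the dock.
- cover_mid (a point): orange cover of the stack, 60 g: flat-topped lid 96 (x) by 62 (y) by 18 mm high, hollow below to 13 mm, outline, walls and cut corners (at its +x end) as a plate's skirt, no ledges. Grip it across the 62 mm sides. Point: its centre, 9 mm above the bottom edge. It starts on the empty stacking base
- plate_0_mid (a point): white 24-well plate, 80 g, hollow skirt 96 mm (x) by 62 (y) by 20 high, upright 3 mm walls; on top a rim 5 mm high, set in 4.75 mm all round, enters the skirt above with 1.75 mm play. Both corners at its +x end are cut 12 mm at 45 deg: nests one way only. 3 mm ledges at the foot of the short ends. Grip across 62 mm. Point: centre, 10 mm above the bottom edge. Stacked pitch 20 mm. Starts on the work surface.
- plate_1_mid (a point): white 24-well plate, 80 g, hollow skirt 96 mm (x) by 62 (y) by 20 high, upright 3 mm walls; on top a rim 5 mm high, set in 4.75 mm all round, enters the skirt above with 1.75 mm play. Both corners at its +x end are cut 12 mm at 45 deg: nests one way only. 3 mm ledges at the foot of the short ends. Grip across 62 mm. Point: centre, 10 mm above the bottom edge. Stacked pitch 20 mm. Starts on the work surface.
- plate_2_mid (a point): white 24-well plate, 80 g, hollow skirt 96 mm (x) by 62 (y) by 20 high, upright 3 mm walls; on top a rim 5 mm high, set in 4.75 mm all round, enters the skirt above with 1.75 mm play. Both corners at its +x end are cut 12 mm at 45 deg: nests one way only. 3 mm ledges at the foot of the short ends. Grip across 62 mm. Point: centre, 10 mm above the bottom edge. Stacked pitch 20 mm. Starts on the work surface.
- plate_3_mid (a point): white 24-well plate, 80 g, hollow skirt 96 mm (x) by 62 (y) by 20 high, upright 3 mm walls; on top a rim 5 mm high, set in 4.75 mm all round, enters the skirt above with 1.75 mm play. Both corners at its +x end are cut 12 mm at 45 deg: nests one way only. 3 mm ledges at the foot of the short ends. Grip across 62 mm. Point: centre, 10 mm above the bottom edge. Stacked pitch 20 mm. Starts nested on plate_0.
- jar_0: bystander: screw-lid sample jar 62 mm wide, 98 mm high; origin at the centre of its underside
- jar_1: bystander: screw-lid sample jar 63 mm wide, 98 mm high; origin at the centre of its underside
- cup_0: bystander: lidded sample cup 66 x 59 mm, 105 mm high, in front of the tall grey fridge, whose upright face is at x = 0.62 m: keep the gripper clear of it; origin at the centre of its underside
- cup_1: bystander: lidded sample cup 66 x 59 mm, 105 mm high; origin at the centre of its underside
- petri_0: bystander: closed petri dish 60 mm across, 15 mm high; origin at the centre of its underside
- petri_1: bystander: closed petri dish 60 mm across, 15 mm high; origin at the centre of its underside
- timer: bystander: white lab timer 62 mm wide, 68 mm high; origin at the centre of its underside
- tweezers: bystander: steel tweezers 138 mm long, 10 mm high; origin at the centre of its underside
- snap_pack_0: bystander: cream reagent pack 22 x 62 x 14 mm; origin at the centre of its underside

How it is judged:
By the outcome, as a careful person would: the job done as asked, in the order asked, and still so for the second after the job is handed in, with the robot touching nothing.
Of plate_1, plate_2, plate_3 only 1 to 3 are there at a start; the rules pass over those that are not, and their reading is None.
At some moment in a run one of plate_0, plate_1, plate_2, plate_3, cover may be knocked a few centimetres aside while the robot is not near it.
Once in a run the grip may slacken for a moment while it holds something.
It also fails if it takes over 210 s, if anything falls off the work surface, if the arm or the gripper's body presses on something with over 40 N, if the wrist force passes 120 N, or if a joint passes its speed limit or range.

ROBOT

A 6-joint arm with a two-finger parallel gripper is mounted at the origin on a cart in front of the work surface, level with it; the furniture and walls round the work are solid. World frame = base frame: x ahead of the robot, y to its left, z up, the work surface at z = 0. Lengths are in m, angles in rad, forces in N, time in s.
With the tool pointing down it reaches from about 0.375 to 0.975 m from the base axis. Payload 3.8 kg.
Tool frame: the origin (TCP) lies on the centre line of the jaws, within the pads' length; the fingertips stand 17 mm ahead of it and the grasp point (between the pads) lies 2 mm behind it (bot.tip_extent is the distance from the TCP to the fingertips, in m); z points along the fingers, y is the line along which they close (so a half turn about z gives the same grasp; the last joint's range is limited). The gripper opens to 85 mm and grips with 20 to 120 N. Pads are 22 mm wide; open, the fingers measure 114 mm over their backs; the gripper's body (76 mm by 85 mm) begins 54 mm behind the grasp point. The pads swing forward as they close: fully open they stand 13 mm farther back than shut.
Start: joints at [1.113, 0.264, 1.604, -0, 1.274, -0.037], TCP at [0.276, 0.616, 0.248] pointing down, gripper open.
Joint ranges: [-2.63, 2.63], [-0.94, 2.18], [0.31, 2.57], [-1.31, 4.45], [0, 2.66], [-2.55, 2.55]. Speed limits (rad/s): [2.57, 2.57, 3.14, 3.14, 3.14, 3.14].

INTERFACE

Orientations are given as a rotation vector (axis times angle).
In Python, from workcell import readout, read_camera, finish_job, bot gives the robot as it stands.
- The arm moves only by the tool jog_arm, never from a script. Its argument "deltas" is one flat list of numbers, 7 for each row, row after row: the shift along the tool's x, y, z in m, then the turn, a rotation vector about the tool's x, y, z in degrees, then the gripper command: -1 is shut, 1 is fully open, values between are in proportion. A call has 1 to 8 rows; each row is the pose to reach, as a shift and turn from the pose commanded when the call began, along the tool's axes at that moment; what a row does not reach only later rows make up. A row lasts 1/10 s, in which the tool goes at most 50 mm and 8.59 degrees, less where a joint would pass 70% of its speed; a pose out of reach is approached as far as the arm can. A call with a gripper value outside its range is refused whole. The fingers move at their own pace and stop on an object; "squeeze" is the grip in N (left out, the last holds). Time passes only in rows, so rows that repeat a pose let the fingers close. It gives the time, the measured TCP pose, the force, the opening and the grip force at its end, in the units of the state.
- readout.read_state(): the state, without advancing time (a new reading comes with each control period).
- read_camera(name): name is "scene" or "top"; returns a dict with "color" (420x560x3 uint8, blue, green, red), "fx", "fy", "cx", "cy" (pixels), "dist" ([k1, k2, p1, p2, k3] as OpenCV has them; the pictures are not rectified), "origin" and "attitude" of the camera in the world. Camera axes: x right, y down, z forward; pixel columns grow to the right and rows downward; lengths in m; the calibration is good to about 2 mm. A picture is of the moment at which its call begins. There is no depth.
- finish_job(): hands the job in; it is judged then, once.
The state is a dict: "time": time; "q": joint angles; "joint_vel": joint speeds; "joint_torque": joint torques, N m; "tool_pos": TCP position; "tcp_rot": TCP orientation; "wrist_force": force on the tool from outside, world axes, zero at the start; "torque": the same for the moment, N m; "width": opening from 0.0 (shut) to 1.0 (fully open); "grip_force": force on a finger pad.
Only numpy, scipy, OpenCV 4.12 (cv2) and the standard library are available. Lean on these libraries where they do the work, as an engineer would, in place of code of your own. Each camera call takes 0.05 s, during which the arm holds its last target. There are 200 camera calls.

## Working session

There is one attempt and no reset: what is moved stays moved. The work goes in short steps, Python scripts to look and compute and a tool call to move; the robot and the scene stay as the last step left them, time stands still between calls to the robot, and variables do not carry over. Pictures are saved under pics/ and viewed, at most 14 in all, crops included, and the job is handed in when it is done.

Besides the shell and the picture viewer there is one more tool, called after "Request:" by a JSON object that holds its "name" and its "arguments". jog_arm: Moves the arm, as the interface text tells. Its arguments: {"type":"object","properties":{"deltas":{"type":"array"},"squeeze":{"type":"number"}},"required":["deltas"]}

```bash
ls; mkdir -p pics; python3 - <<'E'
from workcell import readout, read_camera
import cv2
print(readout.read_state())
for n in("scene","top"):
    c=read_camera(n); cv2.imwrite(f"pics/a_{n}.png",c["color"]); print(n,{k:v for k,v in c.items() if k!="color"})
E
```

```text
pics
{'time': 0.0, 'q': array([ 1.11311739e+00,  2.64786600e-01,  1.60540802e+00, -1.37636243e-05,
        1.27370098e+00, -3.68918354e-02]), 'joint_vel': array([-4.07170400e-04, -4.14974074e-04,  9.05243599e-04,  4.90282281e-04,
        3.24476844e-05, -7.29015819e-04]), 'joint_torque': array([ 1.15151906e-03, -5.15143204e+01, -3.67299736e+01, -2.75940656e-04,
        1.34132768e-02, -2.11412788e-05]), 'tool_pos': array([0.27540978, 0.61548005, 0.24692108]), 'tcp_rot': array([-0.65598357, -3.07177738,  0.00351186]), 'wrist_force': array([-0.47680434, -0.14304722,  0.14062386]), 'torque': array([ 0.01550314,  0.0212383 , -0.03476917]), 'grip_force': 0.0, 'width': 1.0055330539552563}
scene {'fx': 502.95310414437625, 'fy': 502.95310414437625, 'cx': 281.77836963482673, 'cy': 207.3106414499338, 'dist': array([-0.17659736,  0.        ,  0.        ,  0.        ,  0.        ]), 'origin': array([0.37606403, 1.3958935 , 1.04640346]), 'attitude': array([-0.13826057,  2.75374586, -1.44973105])}
top {'fx': 477.41378662317845, 'fy': 477.41378662317845, 'cx': 282.0711735715451, 'cy': 217.14361278294382, 'dist': array([0.01935315, 0.        , 0.        , 0.        , 0.        ]), 'origin': array([ 0.38715915, -0.05071828,  1.45421804]), 'attitude': array([-2.19774387,  2.17864613, -0.04382744])}
```

View pics/a_scene.png

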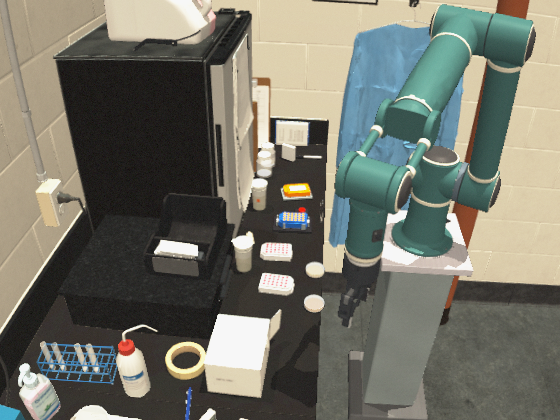

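View pics/a_top.png

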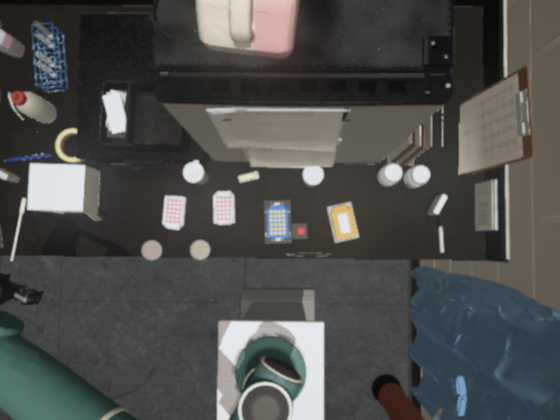

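The scene and top views show the cover on the base at top (343,222), the dock at (278,222) and the red button at (301,231). White plates are at (174,212) and (223,208). I'll take enlarged crops of both.

```bash
cat > h.py <<'E'
import numpy as np, cv2
from scipy.spatial.transform import Rotation as R
from workcell import readout, read_camera
def cam(n):
    c=read_camera(n); c["K"]=np.array([[c["fx"],0,c["cx"]],[0,c["fy"],c["cy"]],[0,0,1]]); c["R"]=R.from_rotvec(c["attitude"]).as_matrix(); return c
def rays(c,px):
    u=cv2.undistortPoints(np.array(px,float).reshape(-1,1,2),c["K"],c["dist"]).reshape(-1,2)
    return np.c_[u,np.ones(len(u))]@c["R"].T
def onplane(c,px,z):
    d=rays(c,px); return c["origin"]+d*((z-c["origin"][2])/d[:,2])[:,None]
def proj(c,P):
    P=np.atleast_2d(P).astype(float); rv=cv2.Rodrigues(c["R"].T)[0]; return cv2.projectPoints(P,rv,-c["R"].T@c["origin"],c["K"],c["dist"])[0].reshape(-1,2)
def tri(c1,p1,c2,p2):
    d1,d2=rays(c1,[p1])[0],rays(c2,[p2])[0]; A=np.c_[d1,-d2]; s=np.linalg.lstsq(A,c2["origin"]-c1["origin"],rcond=None)[0]
    a,b=c1["origin"]+s[0]*d1,c2["origin"]+s[1]*d2; return (a+b)/2,np.linalg.norm(a-b)
E
python3 - <<'E'
import cv2
a=cv2.imread("pics/a_top.png")[180:260,140:380]; s=cv2.imread("pics/a_scene.png")[165:315,215:345]
cv2.imwrite("pics/b_top.png",cv2.resize(a,None,fx=3.33,fy=3.33,interpolation=2)); cv2.imwrite("pics/b_scene.png",cv2.resize(s,None,fx=4,fy=4,interpolation=2))
E
```

```text
(no output)
```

View pics/b_top.png

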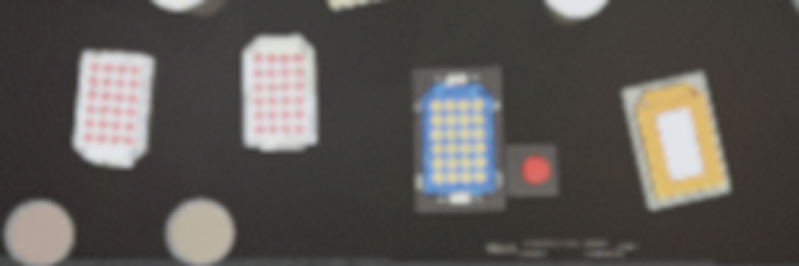

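View pics/b_scene.png

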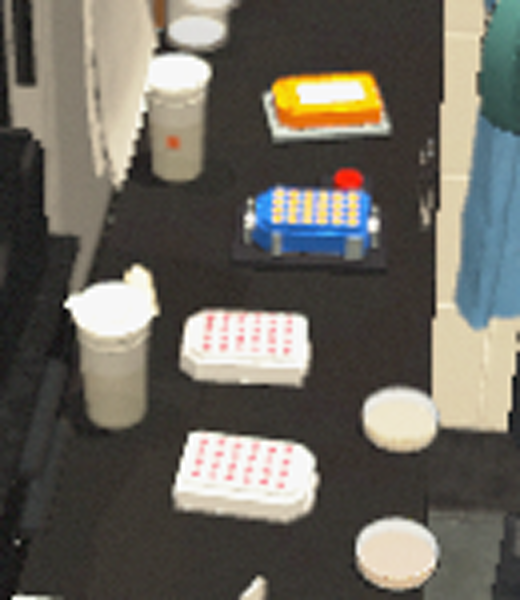

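Both zooms agree. The left white plate has its cut corners towards the robot, and the right one has them away from it. The dock's cut corners are at +x, and the base is turned about 13° with its cut corners roughly at +x. Next I'll triangulate the well patterns.

```bash
cat > m.py <<'E'
from h import *
def pca(P):
    P=P[:,:2]-P[:,:2].mean(0); w,v=np.linalg.eigh(P.T@P); a=v[:,1]; return np.degrees(np.arctan2(a[1],a[0]))%180
def wcent(c,wt,roi):
    x0,y0,x1,y1=roi; w=np.zeros(wt.shape); w[y0:y1,x0:x1]=wt[y0:y1,x0:x1]; ys,xs=np.nonzero(w>0); return np.average(np.c_[xs,ys],axis=0,weights=w[ys,xs])
def sat(c):  # redness of dots on white
    a=c["color"].astype(float); b,g,r=a[...,0],a[...,1],a[...,2]; return np.clip(r-(g+b)/2-12,0,None)*(r>110)
def yel(c):
    a=c["color"].astype(float); b,g,r=a[...,0],a[...,1],a[...,2]; return np.clip(r-b-20,0,None)*(r>100)
E
python3 - <<'E'
from m import *
t,s=cam("top"),cam("scene")
def rep(n,f,rt,rs):
    a,b=wcent(t,f(t),rt),wcent(s,f(s),rs); p,e=tri(t,a,s,b)
    x0,y0,x1,y1=rt; w=np.zeros(f(t).shape); w[y0:y1,x0:x1]=f(t)[y0:y1,x0:x1]; ys,xs=np.nonzero(w>0)
    P=onplane(t,np.c_[xs,ys],p[2]); print(n,a.round(1),b.round(1),p.round(4),"err",e.round(4),"ang",pca(P).round(1),len(P))
rep("left",sat,(160,192,188,232),(258,272,300,298))
rep("right",sat,(211,188,237,228),(258,240,295,262))
rep("blue",yel,(265,203,291,241),(280,209,308,222))
rep("red",sat,(294,224,309,238),(297,206,307,213))
o=lambda c:(yel(c)>20)*1.0
rep("cover",o,(325,200,362,245),(278,180,315,200))
# outlines in the top view
a=t["color"].astype(int)
for n,m,roi,z in [("left",a.min(2)>110,(150,185,192,236),.02),("right",a.min(2)>110,(205,183,240,230),.02),("base+cover",a[...,2]>95,(322,195,365,248),.012)]:
    x0,y0,x1,y1=roi; k=np.zeros(m.shape,np.uint8); k[y0:y1,x0:x1]=m[y0:y1,x0:x1]
    cs=max(cv2.findContours(k,0,1)[0],key=cv2.contourArea); P=onplane(t,cs.reshape(-1,2),z)[:,:2]
    r=cv2.minAreaRect((P*1000).astype(np.float32)); print(n,np.round(r[0],1),np.round(r[1],1),round(r[2],1))
E
```

```text
left [172.8 210.8] [275.3 282.9] [0.4785 0.2991 0.0155] err 0.003 ang 174.3 252
right [223.4 206.5] [275.3 250. ] [0.4933 0.1459 0.0161] err 0.0017 ang 179.0 240
blue [276.8 221.6] [296.6 213.9] [ 0.4421 -0.0167  0.0488] err 0.0126 ang 8.7 89
red [300.3 230.5] [301.6 209.4] [ 0.4225 -0.087   0.0203] err 0.0019 ang 141.1 88
cover [343.4 221.4] [296.2 190.2] [ 0.4506 -0.2161  0.0181] err 0.0026 ang 13.3 484
left [475.5 295.9] [ 69.2 105.8] 85.4
right [491.6 145.3] [106.2  68.5] 4.3
base+cover [ 451.2 -214.6] [116.2  80.5] 13.2
```

```bash
cat > go.py <<'E'
import sys
from m import *
def plan(x,y,z,th,state=None):
    """steps in the tool frame from the measured pose to tool-down pose, heading th (deg) = tool x"""
    s=state or readout.read_state(); p,Rr=s["tool_pos"],R.from_rotvec(s["tcp_rot"])
    T=R.from_euler("z",th,degrees=True)*R.from_euler("x",180,degrees=True); rv=(Rr.inv()*T).as_rotvec(degrees=True); D=np.array([x,y,z])-p
    n=max(1,int(np.ceil(max(np.linalg.norm(rv)/64,np.linalg.norm(D)/.36))))
    hd=Rr.as_matrix()[:,0]
    print("t %.1f at"%s["time"],p.round(4),"head %.2f"%np.degrees(np.arctan2(hd[1],hd[0])),"F",np.round(s["wrist_force"],1),"w %.1fmm"%(85*s["width"]),"grip %.1f"%s["grip_force"])
    for i in range(n):
        Ri=Rr*R.from_rotvec(rv*i/n,degrees=True); print("  call",i+1,"shift",Ri.inv().apply(D/n).round(4),"turn",(rv/n).round(2))
if __name__=="__main__": plan(*map(float,sys.argv[1:5]))
E
python3 -c "
from workcell import bot; print(bot.tip_extent, [a for a in dir(bot) if a[0]!='_'])"
python3 go.py 0.45 -0.215 0.12 13.3
```

```text
0.017 ['MotionError', 'tip_extent']
t 0.2 at [0.2755 0.6157 0.2474] head 155.89 F [-0.4  0.8 -0.7] w 85.2mm grip 0.0
  call 1 shift [-0.1662 -0.2289  0.0428] turn [-1.000e-02  3.000e-02  4.753e+01]
  call 2 shift [-0.2811 -0.032   0.0426] turn [-1.000e-02  3.000e-02  4.753e+01]
  call 3 shift [-0.2134  0.1858  0.0425] turn [-1.000e-02  3.000e-02  4.753e+01]
```

Request:
{"name": "jog_arm", "arguments": {"deltas": [-0.166,-0.229,0.02,0,0,47.5,1,-0.166,-0.229,0.02,0,0,47.5,1,-0.166,-0.229,0.02,0,0,47.5,1,-0.166,-0.229,0.02,0,0,47.5,1,-0.166,-0.229,0.02,0,0,47.5,1,-0.166,-0.229,0.02,0,0,47.5,1,-0.166,-0.229,0.02,0,0,47.5,1,-0.166,-0.229,0.02,0,0,47.5,1]}}

```text
time: 1.0
tool_pos: [0.3339, 0.339, 0.2285]
tcp_rot: [-1.839, -2.547, -0.001]
wrist_force: [-0.3, 0.4, 0.3]
width: 0.996
grip_force: 0.0
```

Request:
{"name": "jog_arm", "arguments": {"deltas": [-0.281,-0.032,0.04,0,0,47.5,1,-0.281,-0.032,0.04,0,0,47.5,1,-0.281,-0.032,0.04,0,0,47.5,1,-0.281,-0.032,0.04,0,0,47.5,1,-0.281,-0.032,0.04,0,0,47.5,1,-0.281,-0.032,0.04,0,0,47.5,1,-0.281,-0.032,0.04,0,0,47.5,1,-0.281,-0.032,0.04,0,0,47.5,1]}}

```text
time: 1.8
tool_pos: [0.3927, 0.063, 0.1885]
tcp_rot: [-2.708, -1.591, -0.001]
wrist_force: [0.1, 1.7, 0.4]
width: 0.998
grip_force: 0.0
```

Request:
{"name": "jog_arm", "arguments": {"deltas": [-0.213,0.186,0.05,0,0,47.5,1,-0.213,0.186,0.05,0,0,47.5,1,-0.213,0.186,0.05,0,0,47.5,1,-0.213,0.186,0.05,0,0,47.5,1,-0.213,0.186,0.05,0,0,47.5,1,-0.213,0.186,0.05,0,0,47.5,1,-0.213,0.186,0.05,0,0,47.5,1,-0.213,0.186,0.05,0,0,47.5,1]}}

```text
time: 2.6
tool_pos: [0.452, -0.2128, 0.138]
tcp_rot: [-3.118, -0.37, 0.001]
wrist_force: [-0.1, 0.2, 0.5]
width: 1.001
grip_force: 0.0
```

```bash
python3 go.py 0.451 -0.2150 0.036 13.3
```

```text
t 2.6 at [ 0.452  -0.2128  0.138 ] head 13.53 F [-0.1  0.2  0.5] w 85.1mm grip 0.0
  call 1 shift [-0.0014  0.002   0.102 ] turn [-0.08  0.01  0.23]
```

Request:
{"name": "jog_arm", "arguments": {"deltas": [-0.001,0.002,0.05,0,0,0,1,-0.001,0.002,0.085,0,0,0,1,-0.001,0.002,0.1,0,0,0,1,-0.001,0.002,0.1,0,0,0,1,-0.001,0.002,0.1,0,0,0,-1,-0.001,0.002,0.1,0,0,0,-1,-0.001,0.002,0.1,0,0,0,-1,-0.001,0.002,0.1,0,0,0,-1], "squeeze": 30}}

```text
time: 3.4
tool_pos: [0.4521, -0.2159, 0.0404]
tcp_rot: [3.12, 0.366, 0.005]
wrist_force: [0.1, 5.2, 7.6]
width: 0.706
grip_force: 32.2
```

Request:
{"name": "jog_arm", "arguments": {"deltas": [0,0,0,0,0,0,-1,0,0,0,0,0,0,-1,0,0,0,0,0,0,-1,0,0,0,0,0,0,-1]}}

```text
time: 3.8
tool_pos: [0.4521, -0.2159, 0.0404]
tcp_rot: [3.12, 0.366, 0.005]
wrist_force: [-0.2, 6.0, 7.3]
width: 0.701
grip_force: 32.3
```

Gripped, with a side force that shows the cover is leaning on the rim. I'll lift it 2 mm and feel the play along y to centre the base exactly.

Request:
{"name": "jog_arm", "arguments": {"deltas": [0,0,-0.002,0,0,0,-1,0,0,-0.002,0,0,0,-1]}}

```text
time: 4.0
tool_pos: [0.4511, -0.2161, 0.0411]
tcp_rot: [3.12, 0.366, 0.003]
wrist_force: [1.4, 3.4, -0.7]
width: 0.696
grip_force: 32.8
```

Request:
{"name": "jog_arm", "arguments": {"deltas": [0,-0.001,0,0,0,0,-1,0,-0.001,0,0,0,0,-1]}}

```text
time: 4.2
tool_pos: [0.4508, -0.2157, 0.0408]
tcp_rot: [3.119, 0.366, 0.002]
wrist_force: [1.5, 0.4, 1.7]
width: 0.696
grip_force: 33.6
```

Request:
{"name": "jog_arm", "arguments": {"deltas": [0,-0.001,0,0,0,0,-1,0,-0.001,0,0,0,0,-1]}}

```text
time: 4.4
tool_pos: [0.4502, -0.2149, 0.0406]
tcp_rot: [3.119, 0.366, 0.001]
wrist_force: [1.1, -0.6, 1.7]
width: 0.699
grip_force: 33.6
```

Request:
{"name": "jog_arm", "arguments": {"deltas": [0,-0.001,0,0,0,0,-1,0,-0.001,0,0,0,0,-1]}}

```text
time: 4.6
tool_pos: [0.4499, -0.2138, 0.0406]
tcp_rot: [3.119, 0.366, 0.001]
wrist_force: [0.3, -2.4, 2.1]
width: 0.695
grip_force: 33.8
```

Request:
{"name": "jog_arm", "arguments": {"deltas": [0,-0.001,0,0,0,0,-1,0,-0.001,0,0,0,0,-1]}}

```text
time: 4.8
tool_pos: [0.45, -0.2131, 0.0406]
tcp_rot: [3.119, 0.366, 0.002]
wrist_force: [0.2, -4.7, 1.0]
width: 0.704
grip_force: 33.4
```

Request:
{"name": "jog_arm", "arguments": {"deltas": [0,-0.001,0,0,0,0,-1,0,-0.001,0,0,0,0,-1]}}

```text
time: 5.0
tool_pos: [0.4502, -0.2127, 0.0407]
tcp_rot: [3.117, 0.366, 0.003]
wrist_force: [2.7, -6.7, -0.2]
width: 0.7
grip_force: 33.0
```

Request:
{"name": "jog_arm", "arguments": {"deltas": [0,0.002,-0.02,0,0,0,-1,0,0.002,-0.04,0,0,0,-1,-0.018,0.045,-0.06,0,0,0,-1,-0.035,0.09,-0.06,0,0,0,-1,-0.054,0.138,-0.06,0,0,0,-1,-0.054,0.138,-0.02,0,0,0,-1,-0.054,0.138,0.004,0,0,0,-1,-0.054,0.138,0.01,0,0,0,-1]}}

```text
time: 5.8
tool_pos: [0.4257, -0.3563, 0.0278]
tcp_rot: [-3.114, -0.364, 0.009]
wrist_force: [-10.0, 3.6, 26.7]
width: 0.691
grip_force: 53.1
```

Request:
{"name": "jog_arm", "arguments": {"deltas": [0,0,0.0015,0,0,0,-1,0,0,0.0015,0,0,0,-1]}}

```text
time: 6.0
tool_pos: [0.4274, -0.3566, 0.0285]
tcp_rot: [-3.117, -0.366, 0.004]
wrist_force: [-0.4, 1.1, 1.0]
width: 0.691
grip_force: 49.5
```

Request:
{"name": "jog_arm", "arguments": {"deltas": [0,0,0,0,0,0,1,0,0,0,0,0,0,1,0,0,0,0,0,0,1,0,0,-0.03,0,0,0,1,0,0,-0.07,0,0,0,1,0,0,-0.1,0,0,0,1]}}

```text
time: 6.6
tool_pos: [0.429, -0.3582, 0.1306]
tcp_rot: [3.119, 0.367, 0.001]
wrist_force: [-0.6, -0.2, -0.6]
width: 1.0
grip_force: 0.0
```

```bash
python3 go.py 0.478 0.297 0.12 174.3; python3 go.py 0.492 0.1455 0.12 -1; python3 go.py 0.45 0.1 0.2 -1
```

```text
t 6.6 at [ 0.429  -0.3582  0.1306] head 13.40 F [-0.6 -0.2 -0.6] w 85.0mm grip 0.0
  call 1 shift [ 0.0665 -0.2087  0.0034] turn [ 2.000e-02  2.000e-02 -5.363e+01]
  call 2 shift [ 0.2075 -0.0702  0.0035] turn [ 2.000e-02  2.000e-02 -5.363e+01]
  call 3 shift [0.1795 0.1254 0.0036] turn [ 2.000e-02  2.000e-02 -5.363e+01]
t 6.6 at [ 0.429  -0.3582  0.1306] head 13.40 F [-0.6 -0.2 -0.6] w 85.0mm grip 0.0
  call 1 shift [ 0.089  -0.2377  0.0052] turn [ 0.02 -0.02  7.2 ]
  call 2 shift [ 0.0585 -0.247   0.0052] turn [ 0.02 -0.02  7.2 ]
t 6.6 at [ 0.429  -0.3582  0.1306] head 13.40 F [-0.6 -0.2 -0.6] w 85.0mm grip 0.0
  call 1 shift [ 0.0633 -0.2204 -0.0348] turn [ 0.02 -0.02  7.2 ]
  call 2 shift [ 0.0352 -0.2266 -0.0348] turn [ 0.02 -0.02  7.2 ]
```

Request:
{"name": "jog_arm", "arguments": {"deltas": [0.089,-0.238,0.002,0,0,7.2,1,0.089,-0.238,0.002,0,0,7.2,1,0.089,-0.238,0.002,0,0,7.2,1,0.089,-0.238,0.002,0,0,7.2,1,0.089,-0.238,0.002,0,0,7.2,1,0.089,-0.238,0.002,0,0,7.2,1]}}

```text
time: 7.2
tool_pos: [0.4599, -0.1011, 0.1267]
tcp_rot: [-3.135, -0.178, 0.0]
wrist_force: [-0.0, -0.7, 0.3]
width: 1.003
grip_force: 0.0
```

Request:
{"name": "jog_arm", "arguments": {"deltas": [0.058,-0.247,0.002,0,0,7.2,1,0.058,-0.247,0.002,0,0,7.2,1,0.058,-0.247,0.002,0,0,7.2,1,0.058,-0.247,0.002,0,0,7.2,1,0.058,-0.247,0.002,0,0,7.2,1,0.058,-0.247,0.002,0,0,7.2,1]}}

```text
time: 7.8
tool_pos: [0.4921, 0.1502, 0.1253]
tcp_rot: [-3.14, 0.02, -0.003]
wrist_force: [0.1, 0.2, 1.0]
width: 1.004
grip_force: 0.0
```

```bash
python3 go.py 0.4925 0.1455 0.022 -1; python3 - <<'E'
from m import *
t,s=cam("top"),cam("scene"); a=t["color"]
cv2.imwrite("pics/c.png",np.hstack([cv2.resize(a[180:260,200:420],None,fx=3.6,fy=3.6,interpolation=2)])); 
b=cv2.resize(s["color"][165:300,215:345],None,fx=4.4,fy=4.4,interpolation=2); cv2.imwrite("pics/c_s.png",b)
E
```

```text
t 7.8 at [0.4921 0.1502 0.1253] head -0.74 F [0.1 0.2 1. ] w 85.3mm grip 0.0
  call 1 shift [0.0003 0.0049 0.1033] turn [-0.11 -0.1   0.26]
```

View pics/c.png

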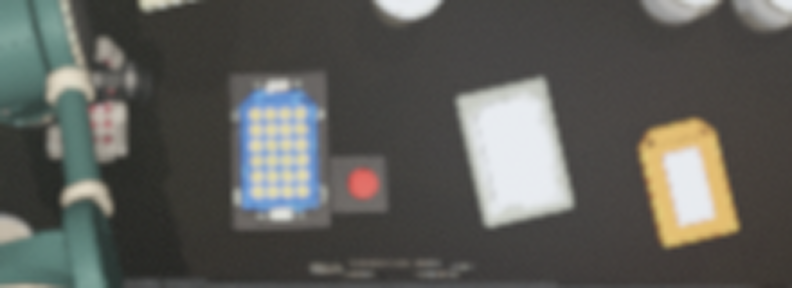

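The crop shows the bare base centred at about crop (515,152), the cover parked at (689,183), the dock at (280,150) and the button at (363,184). Now I'll measure base and dock angles while fetching the right plate.

```bash
cat > rect.py <<'E'
from m import *
def rect(c,mask,roi,z):
    x0,y0,x1,y1=roi; k=np.zeros(mask.shape,np.uint8); k[y0:y1,x0:x1]=mask[y0:y1,x0:x1]
    f=4; k=cv2.resize(k*255,None,fx=f,fy=f,interpolation=cv2.INTER_LINEAR); k=(k>127).astype(np.uint8)
    cs=max(cv2.findContours(k,0,1)[0],key=cv2.contourArea).reshape(-1,2)
    P=onplane(c,(cs+.5)/f-.5,z)[:,:2]; r=cv2.minAreaRect((P*1000).astype(np.float32)); h=r[2] if r[1][0]>r[1][1] else r[2]-90
    return np.round(r[0],1),np.round(r[1],1),round(h,1)
def blue(c): a=c["color"].astype(int); return (a[...,0]-a[...,2]>40)
def orange(c): a=c["color"].astype(int); return (a[...,2]-a[...,0]>35)
def bright(c,v=95): return c["color"].max(2)>v
E
python3 - <<'E'
from rect import *
t=cam("top")
print("base",rect(t,bright(t,85),(322,195,363,247),.010), rect(t,bright(t,110),(322,195,363,247),.010))
print("cover",rect(t,orange(t),(370,205,412,255),.018))
print("blue",rect(t,blue(t),(262,195,294,245),.025))
k=np.zeros(blue(t).shape,bool);k[195:245,262:294]=blue(t)[195:245,262:294]|yel(t)[195:245,262:294].astype(bool); ys,xs=np.nonzero(k)
P=onplane(t,np.c_[xs,ys],.03); print(P.mean(0),pca(P))
k=np.zeros(k.shape);k[200:245,262:294]=(yel(t)>15)[200:245,262:294]; ys,xs=np.nonzero(k); P=onplane(t,np.c_[xs,ys],.03); print("dots",P.mean(0),pca(P))
E
```

```text
base (array([ 451.5, -214.2]), array([121.3,  85.8]), 13.0) (array([ 451.2, -214.7]), array([117.6,  82.1]), 13.4)
cover (array([ 427.3, -356.3]), array([105.2,  72. ]), 13.7)
blue (array([449.9, -17.2]), array([102.9,  66.7]), 2.8)
[ 0.44920732 -0.01745965  0.03      ] 4.615739141688522
dots [ 0.45000057 -0.01487602  0.03      ] 14.628763881478932
```

Request:
{"name": "jog_arm", "arguments": {"deltas": [0,0.005,0.05,0,0,0.3,1,0,0.005,0.085,0,0,0.3,1,0,0.005,0.099,0,0,0.3,1,0,0.005,0.1,0,0,0.3,1]}}

```text
time: 8.35
tool_pos: [0.4889, 0.1388, 0.0226]
tcp_rot: [3.14, -0.039, -0.008]
wrist_force: [-0.3, -1.1, -0.0]
width: 1.002
grip_force: 0.0
```

Request:
{"name": "jog_arm", "arguments": {"deltas": [0,0,0,0,0,0,-1,0,0,0,0,0,0,-1,0,0,0,0,0,0,-1,0,0,0,0,0,0,-1,0,0,0,0,0,0,-1,0,0,0,0,0,0,-1], "squeeze": 35}}

```text
time: 8.95
tool_pos: [0.4933, 0.141, 0.0272]
tcp_rot: [-3.141, 0.035, -0.007]
wrist_force: [-1.0, -2.6, 7.3]
width: 0.71
grip_force: 38.6
```

Request:
{"name": "jog_arm", "arguments": {"deltas": [0,0,-0.02,0,0,0,-1,0,0,-0.045,0,0,0,-1,0,0,-0.06,0,0,0,-1,0,0,-0.06,0,0,0,-1,0,0,-0.06,0,0,0,-1]}}

```text
time: 9.45
tool_pos: [0.4913, 0.141, 0.0853]
tcp_rot: [-3.141, 0.036, -0.002]
wrist_force: [-0.1, -0.6, -1.4]
width: 0.711
grip_force: 38.6
```

```bash
python3 go.py 0.4510 -0.2147 0.08 13.4; python3 - <<'E'
from rect import *
t=cam("top"); a=t["color"]; cv2.imwrite("pics/d.png",cv2.resize(a[170:250,195:255],None,fx=7,fy=7,interpolation=2))
E
```

```text
t 9.4 at [0.4913 0.141  0.0853] head -1.30 F [-0.1 -0.6 -1.4] w 60.4mm grip 38.6
  call 1 shift [-0.0323  0.3565  0.0051] turn [-1.00e-02 -9.00e-02 -1.47e+01]
```

View pics/d.png

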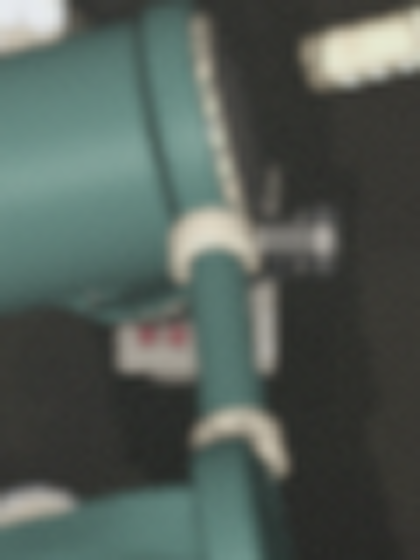

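The arm hides most of the held plate. Only its near end shows, around crop (195,375), so I'll seat it by feel.

Request:
{"name": "jog_arm", "arguments": {"deltas": [-0.004,0.045,0,0,0,-2,-1,-0.009,0.09,0,0,0,-4,-1,-0.013,0.135,0,0,0,-6,-1,-0.018,0.18,0,0,0,-8,-1,-0.022,0.225,0,0,0,-10,-1,-0.027,0.27,0,0,0,-12,-1,-0.031,0.315,0,0,0,-14,-1,-0.0325,0.3565,0,0,0,-14.7,-1]}}

```text
time: 10.3
tool_pos: [0.4486, -0.2162, 0.0833]
tcp_rot: [-3.119, -0.367, 0.003]
wrist_force: [0.7, 1.6, -1.1]
width: 0.711
grip_force: 38.6
```

Request:
{"name": "jog_arm", "arguments": {"deltas": [0,0,0.015,0,0,0,-1,0,0,0.025,0,0,0,-1,0,0,0.025,0,0,0,-1,0,0,0.025,0,0,0,-1]}}

```text
time: 10.7
tool_pos: [0.4495, -0.2135, 0.0586]
tcp_rot: [-3.118, -0.368, 0.004]
wrist_force: [0.8, -0.5, -0.6]
width: 0.715
grip_force: 38.6
```

```bash
python3 go.py 0.4510 -0.2147 0.045 13.4; python3 - <<'E'
from rect import *
t=cam("top"); a=t["color"]; cv2.imwrite("pics/e.png",cv2.resize(a[185:255,310:380],None,fx=8,fy=8,interpolation=2))
E
```

```text
t 10.7 at [ 0.4495 -0.2135  0.0586] head 13.46 F [ 0.8 -0.5 -0.6] w 60.7mm grip 38.6
  call 1 shift [0.0012 0.0015 0.0136] turn [-0.11  0.12  0.06]
```

View pics/e.png

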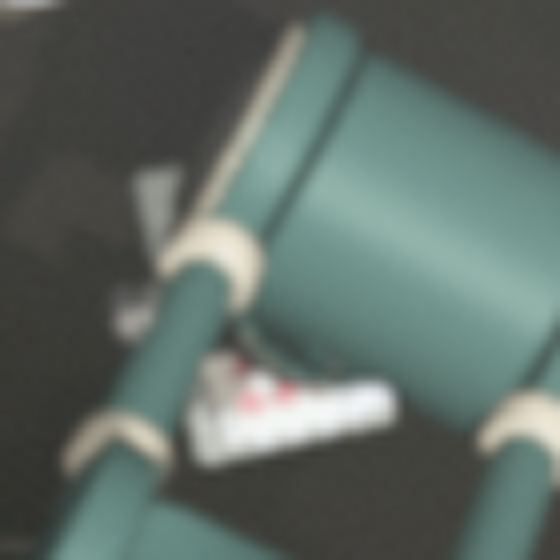

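The near edge runs from crop (205,462) to (395,412), but I can't separate plate from slab there. I'll lower in steps and watch the force.

Request:
{"name": "jog_arm", "arguments": {"deltas": [0.001,0.0015,0.008,0,0,0,-1,0.001,0.0015,0.011,0,0,0,-1,0.001,0.0015,0.011,0,0,0,-1]}}

```text
time: 11.05
tool_pos: [0.4514, -0.2155, 0.0482]
tcp_rot: [-3.119, -0.367, 0.001]
wrist_force: [-0.3, -0.2, -0.9]
width: 0.707
grip_force: 38.6
```

Request:
{"name": "jog_arm", "arguments": {"deltas": [0,0,0.003,0,0,0,-1,0,0,0.003,0,0,0,-1]}}

```text
time: 11.25
tool_pos: [0.4516, -0.2159, 0.0455]
tcp_rot: [-3.12, -0.367, 0.0]
wrist_force: [-0.4, 0.1, -1.8]
width: 0.713
grip_force: 38.7
```

Request:
{"name": "jog_arm", "arguments": {"deltas": [0,0,0.003,0,0,0,-1,0,0,0.003,0,0,0,-1]}}

```text
time: 11.45
tool_pos: [0.4523, -0.2161, 0.0437]
tcp_rot: [-3.12, -0.366, -0.001]
wrist_force: [-0.4, 2.8, 5.1]
width: 0.711
grip_force: 39.3
```

Request:
{"name": "jog_arm", "arguments": {"deltas": [0,0,0.003,0,0,0,-1,0,0,0.003,0,0,0,-1]}}

```text
time: 11.65
tool_pos: [0.4517, -0.2153, 0.0398]
tcp_rot: [-3.119, -0.365, -0.0]
wrist_force: [0.9, 3.6, -0.7]
width: 0.708
grip_force: 38.7
```

Request:
{"name": "jog_arm", "arguments": {"deltas": [0,-0.001,0.003,0,0,0,-1,0,-0.001,0.003,0,0,0,-1]}}

```text
time: 11.85
tool_pos: [0.4517, -0.2153, 0.0391]
tcp_rot: [-3.12, -0.366, 0.001]
wrist_force: [-7.2, 4.0, 20.6]
width: 0.708
grip_force: 40.8
```

Request:
{"name": "jog_arm", "arguments": {"deltas": [0,0,0.002,0,0,0,-1,0,0,0.002,0,0,0,-1]}}

```text
time: 12.05
tool_pos: [0.4518, -0.2153, 0.039]
tcp_rot: [-3.12, -0.365, 0.002]
wrist_force: [-12.7, 6.9, 36.0]
width: 0.708
grip_force: 42.4
```

Request:
{"name": "jog_arm", "arguments": {"deltas": [0,0,0,0,0,0,1,0,0,0,0,0,0,1,0,0,0,0,0,0,1,0,0,-0.03,0,0,0,1,0,0,-0.07,0,0,0,1,0,0,-0.1,0,0,0,1,0,0,-0.1,0,0,0,1]}}

```text
time: 12.75
tool_pos: [0.4549, -0.2171, 0.1394]
tcp_rot: [3.115, 0.366, 0.012]
wrist_force: [0.2, -0.5, 0.1]
width: 0.999
grip_force: 0.0
```

```bash
python3 go.py 0.478 0.297 0.13 174.3
```

```text
t 12.8 at [ 0.4549 -0.2171  0.1394] head 13.39 F [ 0.2 -0.5  0.1] w 84.9mm grip 0.0
  call 1 shift [ 0.0472 -0.1649  0.0024] turn [  0.21   0.14 -53.64]
  call 2 shift [ 0.1608 -0.0598  0.0031] turn [  0.21   0.14 -53.64]
  call 3 shift [0.1435 0.094  0.0035] turn [  0.21   0.14 -53.64]
```

Request:
{"name": "jog_arm", "arguments": {"deltas": [0.047,-0.165,0,0.2,0.1,-53.6,1,0.047,-0.165,0,0.2,0.1,-53.6,1,0.047,-0.165,0,0.2,0.1,-53.6,1,0.047,-0.165,0,0.2,0.1,-53.6,1,0.047,-0.165,0,0.2,0.1,-53.6,1,0.047,-0.165,0,0.2,0.1,-53.6,1,0.047,-0.165,0,0.2,0.1,-53.6,1]}}

```text
time: 13.45
tool_pos: [0.4582, -0.0432, 0.1333]
tcp_rot: [-2.612, -1.738, 0.001]
wrist_force: [-0.1, 0.2, -0.2]
width: 1.0
grip_force: 0.0
```

Request:
{"name": "jog_arm", "arguments": {"deltas": [0.161,-0.06,0,0.2,0.1,-53.6,1,0.161,-0.06,0,0.2,0.1,-53.6,1,0.161,-0.06,0,0.2,0.1,-53.6,1,0.161,-0.06,0,0.2,0.1,-53.6,1,0.161,-0.06,0,0.2,0.1,-53.6,1,0.161,-0.06,0,0.2,0.1,-53.6,1,0.161,-0.06,0,0.2,0.1,-53.6,1]}}

```text
time: 14.15
tool_pos: [0.4659, 0.1282, 0.1338]
tcp_rot: [-1.546, -2.726, -0.001]
wrist_force: [-0.1, -0.5, -0.6]
width: 0.998
grip_force: 0.0
```

Request:
{"name": "jog_arm", "arguments": {"deltas": [0.143,0.094,0,0.2,0.1,-53.6,1,0.143,0.094,0,0.2,0.1,-53.6,1,0.143,0.094,0,0.2,0.1,-53.6,1,0.143,0.094,0,0.2,0.1,-53.6,1,0.143,0.094,0,0.2,0.1,-53.6,1,0.143,0.094,0,0.2,0.1,-53.6,1,0.143,0.094,0,0.2,0.1,-53.6,1,0.143,0.094,0,0.2,0.1,-53.6,1]}}

```text
time: 14.95
tool_pos: [0.4741, 0.2986, 0.1345]
tcp_rot: [-0.158, -3.128, -0.002]
wrist_force: [0.1, -0.3, -0.7]
width: 1.001
grip_force: 0.0
```

```bash
python3 go.py 0.477 0.297 0.025 174.5; python3 - <<'E'
from rect import *
t=cam("top"); s=cam("scene"); cv2.imwrite("pics/f.png",np.hstack([cv2.resize(t["color"][170:260,140:370],(767,300),interpolation=2)])); 
print("cover",rect(t,orange(t),(370,205,412,255),.018)); k=bright(t,120)
print("base stack",rect(t,bright(t,90),(322,195,365,247),.012))
f=sat(t); k=np.zeros(f.shape); k[200:242,325:362]=f[200:242,325:362]; ys,xs=np.nonzero(k>0); P=onplane(t,np.c_[xs,ys],.03); print("stack dots",P.mean(0),pca(P),len(P))
E
```

```text
t 14.9 at [0.4741 0.2986 0.1345] head 174.21 F [ 0.1 -0.3 -0.7] w 85.1mm grip 0.0
  call 1 shift [-0.0041 -0.0014  0.1094] turn [ 0.05 -0.56 -0.29]
cover (array([ 427.6, -356.2]), array([105.7,  72. ]), 13.7)
base stack (array([ 451.4, -214.4]), array([119.7,  84.3]), 13.5)
stack dots [ 0.44994585 -0.21696975  0.03      ] 14.691244104967808 207
```

View pics/f.png

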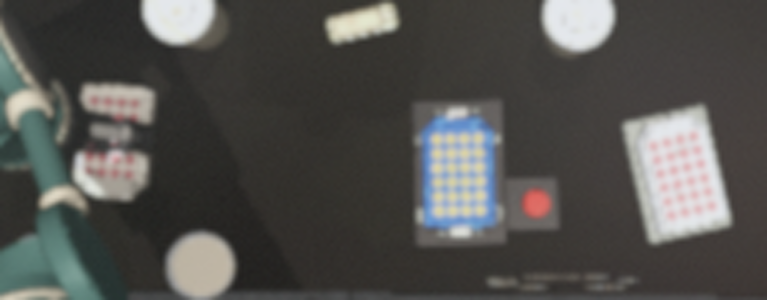

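The right plate sits nested on the base with its wells at crop (684,175) and cut corners up. The left plate is unmoved under the gripper.

Request:
{"name": "jog_arm", "arguments": {"deltas": [-0.003,-0.001,0.05,0,-0.4,0,1,-0.003,-0.001,0.09,0,-0.4,0,1,-0.003,-0.001,0.108,0,-0.4,0,1,-0.003,-0.001,0.11,0,-0.4,0,1,-0.003,-0.001,0.11,0,-0.4,0,1]}}

```text
time: 15.55
tool_pos: [0.4767, 0.2977, 0.0258]
tcp_rot: [-0.16, -3.136, -0.003]
wrist_force: [-0.2, -0.0, -0.0]
width: 1.003
grip_force: 0.0
```

Request:
{"name": "jog_arm", "arguments": {"deltas": [0,0,0,0,0,0,-1,0,0,0,0,0,0,-1,0,0,0,0,0,0,-1,0,0,0,0,0,0,-1,0,0,0,0,0,0,-1,0,0,0,0,0,0,-1]}}

```text
time: 16.15
tool_pos: [0.4786, 0.2988, 0.0286]
tcp_rot: [0.159, 3.135, 0.007]
wrist_force: [-0.5, -0.5, 6.9]
width: 0.703
grip_force: 37.7
```

Request:
{"name": "jog_arm", "arguments": {"deltas": [0,0,-0.02,0,0,0,-1,0,0,-0.05,0,0,0,-1,0,0,-0.08,0,0,0,-1,0,0,-0.08,0,0,0,-1,0,0,-0.08,0,0,0,-1]}}

```text
time: 16.65
tool_pos: [0.4777, 0.2982, 0.1076]
tcp_rot: [0.159, 3.136, 0.007]
wrist_force: [-1.0, 0.8, -1.0]
width: 0.71
grip_force: 38.2
```

```bash
python3 go.py 0.4510 -0.2147 0.09 13.4
```

```text
t 16.6 at [0.4777 0.2982 0.1076] head 174.18 F [-1.   0.8 -1. ] w 60.3mm grip 38.2
  call 1 shift [-0.0085 -0.171   0.0052] turn [ 0.06 -0.11 53.59]
  call 2 shift [-0.1426 -0.0947  0.0055] turn [ 0.06 -0.11 53.59]
  call 3 shift [-0.1609  0.0586  0.0058] turn [ 0.06 -0.11 53.59]
```

Request:
{"name": "jog_arm", "arguments": {"deltas": [-0.008,-0.171,0,0,0,53.6,-1,-0.008,-0.171,0,0,0,53.6,-1,-0.008,-0.171,0,0,0,53.6,-1,-0.008,-0.171,0,0,0,53.6,-1,-0.008,-0.171,0,0,0,53.6,-1,-0.008,-0.171,0,0,0,53.6,-1,-0.008,-0.171,0,0,0,53.6,-1]}}

```text
time: 17.35
tool_pos: [0.4661, 0.126, 0.1041]
tcp_rot: [-1.562, -2.721, 0.0]
wrist_force: [-0.3, -0.3, -0.9]
width: 0.709
grip_force: 38.3
```

Request:
{"name": "jog_arm", "arguments": {"deltas": [-0.142,-0.095,0,0,0,53.6,-1,-0.142,-0.095,0,0,0,53.6,-1,-0.142,-0.095,0,0,0,53.6,-1,-0.142,-0.095,0,0,0,53.6,-1,-0.142,-0.095,0,0,0,53.6,-1,-0.142,-0.095,0,0,0,53.6,-1,-0.142,-0.095,0,0,0,53.6,-1]}}

```text
time: 18.05
tool_pos: [0.4565, -0.044, 0.1036]
tcp_rot: [-2.62, -1.724, 0.003]
wrist_force: [0.8, 0.2, -0.4]
width: 0.7
grip_force: 38.3
```

Request:
{"name": "jog_arm", "arguments": {"deltas": [-0.161,0.0585,0.01,0,0,53.6,-1,-0.161,0.0585,0.01,0,0,53.6,-1,-0.161,0.0585,0.01,0,0,53.6,-1,-0.161,0.0585,0.01,0,0,53.6,-1,-0.161,0.0585,0.01,0,0,53.6,-1,-0.161,0.0585,0.01,0,0,53.6,-1,-0.161,0.0585,0.01,0,0,53.6,-1,-0.161,0.0585,0.01,0,0,53.6,-1]}}

```text
time: 18.85
tool_pos: [0.4476, -0.2143, 0.0933]
tcp_rot: [-3.116, -0.365, 0.005]
wrist_force: [-0.3, -0.7, -1.4]
width: 0.707
grip_force: 38.3
```

Request:
{"name": "jog_arm", "arguments": {"deltas": [0,0,0.01,0,0,0,-1,0,0,0.015,0,0,0,-1,0,0,0.015,0,0,0,-1,0,0,0.015,0,0,0,-1]}}

```text
time: 19.25
tool_pos: [0.4486, -0.2144, 0.0793]
tcp_rot: [-3.117, -0.367, 0.002]
wrist_force: [0.2, -0.5, -0.5]
width: 0.704
grip_force: 38.3
```

```bash
python3 go.py 0.4513 -0.2148 0.069 13.4
```

```text
t 19.2 at [ 0.4486 -0.2144  0.0793] head 13.42 F [ 0.2 -0.5 -0.5] w 59.9mm grip 38.3
  call 1 shift [0.0026 0.001  0.0103] turn [-0.2   0.06  0.01]
```

Request:
{"name": "jog_arm", "arguments": {"deltas": [0.0025,0.001,0.006,-0.2,0,0,-1,0.0025,0.001,0.01,-0.2,0,0,-1,0.0025,0.001,0.01,-0.2,0,0,-1]}}

```text
time: 19.55
tool_pos: [0.4512, -0.2148, 0.0692]
tcp_rot: [3.12, 0.367, -0.002]
wrist_force: [-0.1, 0.5, 0.1]
width: 0.708
grip_force: 38.3
```

Request:
{"name": "jog_arm", "arguments": {"deltas": [0,0,0.003,0,0,0,-1,0,0,0.003,0,0,0,-1]}}

```text
time: 19.75
tool_pos: [0.4514, -0.215, 0.0666]
tcp_rot: [3.12, 0.366, -0.001]
wrist_force: [-0.5, -0.1, -0.8]
width: 0.702
grip_force: 38.3
```

Request:
{"name": "jog_arm", "arguments": {"deltas": [0,0,0.003,0,0,0,-1,0,0,0.003,0,0,0,-1]}}

```text
time: 19.95
tool_pos: [0.4523, -0.2153, 0.0643]
tcp_rot: [3.119, 0.366, 0.002]
wrist_force: [0.7, 1.2, 3.1]
width: 0.704
grip_force: 38.6
```

Request:
{"name": "jog_arm", "arguments": {"deltas": [0,0,0.003,0,0,0,-1,0,0,0.003,0,0,0,-1]}}

```text
time: 20.15
tool_pos: [0.4528, -0.2154, 0.0629]
tcp_rot: [3.119, 0.366, 0.002]
wrist_force: [-1.8, 3.8, 13.7]
width: 0.705
grip_force: 39.7
```

Request:
{"name": "jog_arm", "arguments": {"deltas": [0,-0.001,-0.002,0,0,0,-1,0,-0.001,-0.002,0,0,0,-1]}}

```text
time: 20.35
tool_pos: [0.4524, -0.2149, 0.0639]
tcp_rot: [3.117, 0.367, 0.003]
wrist_force: [1.2, -0.8, 3.1]
width: 0.704
grip_force: 38.7
```

Request:
{"name": "jog_arm", "arguments": {"deltas": [-0.001,0,0.001,0,0,0,-1,-0.001,0,0.001,0,0,0,-1]}}

```text
time: 20.55
tool_pos: [0.4524, -0.215, 0.0631]
tcp_rot: [3.118, 0.365, 0.006]
wrist_force: [4.1, 1.4, 6.5]
width: 0.709
grip_force: 39.0
```

Request:
{"name": "jog_arm", "arguments": {"deltas": [-0.001,0,0.001,0,0,0,-1,-0.001,0,0.001,0,0,0,-1]}}

```text
time: 20.75
tool_pos: [0.4524, -0.2151, 0.0629]
tcp_rot: [3.118, 0.365, 0.009]
wrist_force: [4.2, 3.3, 9.8]
width: 0.706
grip_force: 39.4
```

Request:
{"name": "jog_arm", "arguments": {"deltas": [-0.001,0,0,0,0,0,-1,-0.001,0,0,0,0,0,-1]}}

```text
time: 20.95
tool_pos: [0.4482, -0.2147, 0.0606]
tcp_rot: [3.12, 0.366, -0.001]
wrist_force: [0.5, 0.8, 4.3]
width: 0.705
grip_force: 38.9
```

Request:
{"name": "jog_arm", "arguments": {"deltas": [0,0,0.003,0,0,0,-1,0,0,0.003,0,0,0,-1]}}

```text
time: 21.15
tool_pos: [0.4483, -0.2148, 0.0604]
tcp_rot: [-3.12, -0.366, 0.002]
wrist_force: [-7.3, 5.5, 25.4]
width: 0.705
grip_force: 41.4
```

Request:
{"name": "jog_arm", "arguments": {"deltas": [0,0,0.001,0,0,0,-1,0,0,0.001,0,0,0,-1]}}

```text
time: 21.35
tool_pos: [0.4483, -0.2148, 0.0603]
tcp_rot: [-3.12, -0.366, 0.002]
wrist_force: [-9.5, 7.1, 33.4]
width: 0.706
grip_force: 42.2
```

Request:
{"name": "jog_arm", "arguments": {"deltas": [0,0,-0.001,0,0,0,1,0,0,-0.001,0,0,0,1,0,0,-0.001,0,0,0,1,0,0,-0.03,0,0,0,1,0,0,-0.07,0,0,0,1,0,0,-0.1,0,0,0,1,0,0,-0.1,0,0,0,1,0,0,-0.1,0,0,0,1]}}

```text
time: 22.15
tool_pos: [0.4485, -0.2149, 0.1569]
tcp_rot: [3.119, 0.366, 0.001]
wrist_force: [-0.7, -0.3, 0.1]
width: 0.998
grip_force: 0.0
```

```bash
python3 go.py 0.4225 -0.087 0.14 0.5; python3 go.py 0.4225 -0.087 0.14 90
```

```text
t 22.1 at [ 0.4485 -0.2149  0.1569] head 13.39 F [-0.7 -0.3  0.1] w 84.8mm grip 0.0
  call 1 shift [ 0.0043 -0.1305  0.0167] turn [ 0.07 -0.02 12.89]
t 22.1 at [ 0.4485 -0.2149  0.1569] head 13.39 F [-0.7 -0.3  0.1] w 84.8mm grip 0.0
  call 1 shift [ 0.0021 -0.0652  0.0084] turn [ 4.000e-02  2.000e-02 -3.831e+01]
  call 2 shift [ 0.0421 -0.0499  0.0084] turn [ 4.000e-02  2.000e-02 -3.831e+01]
```

Request:
{"name": "jog_arm", "arguments": {"deltas": [0.004,-0.045,0,0,0,5,-1,0.004,-0.09,0.01,0,0,9,-1,0.004,-0.13,0.03,0,0,13,-1,0.004,-0.13,0.04,0,0,13,-1,0.004,-0.13,0.05,0,0,13,-1,0.004,-0.13,0.05,0,0,13,-1,0.004,-0.13,0.05,0,0,13,-1]}}

```text
time: 22.85
tool_pos: [0.4224, -0.0883, 0.1064]
tcp_rot: [3.141, 0.009, -0.001]
wrist_force: [0.6, -0.7, 0.9]
width: 0.001
grip_force: 0.0
```

```bash
python3 - <<'E'
from rect import *
t=cam("top"); print(onplane(t,[[300.3,230.5]],.023))
s=cam("scene"); print(onplane(s,[[301.6,209.4]],.023))
f=yel(t); print("cover",rect(t,orange(t),(370,205,412,255),.018))
k=np.zeros(f.shape); f=sat(t); k[200:242,325:362]=f[200:242,325:362]; ys,xs=np.nonzero(k>0); P=onplane(t,np.c_[xs,ys],.05); print("stack dots",P.mean(0),pca(P),len(P))
cv2.imwrite("pics/g.png",cv2.resize(t["color"][185:260,250:410],None,fx=5,fy=5,interpolation=2))
E
python3 go.py 0.422 -0.0865 0.034 0.5
```

```text
[[ 0.42343577 -0.08677094  0.023     ]]
[[ 0.42132832 -0.0831301   0.023     ]]
cover (array([ 427.6, -356.2]), array([105.7,  72. ]), 13.7)
stack dots [ 0.44560831 -0.21665328  0.05      ] 4.582431778989161 195
t 22.9 at [ 0.4231 -0.0885  0.1073] head 0.31 F [0.3 0.5 0.6] w 0.0mm grip 0.0
  call 1 shift [-0.0011 -0.0021  0.0733] turn [ 0.07 -0.06 -0.19]
```

View pics/g.png

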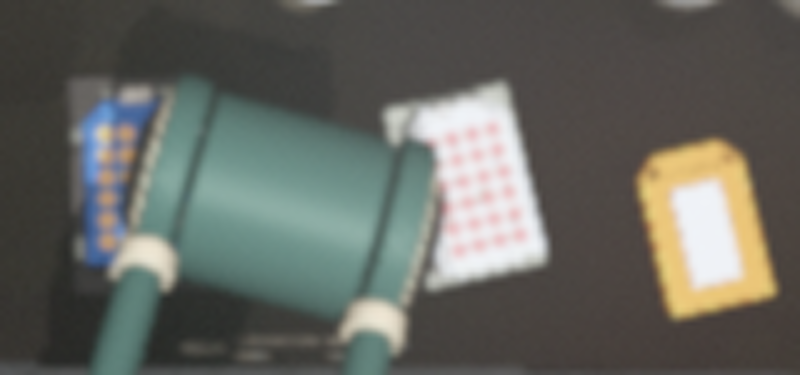

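The stack is straight with its wells at crop (485,190), the cover is untouched, and the gripper is above the button. Pressing now.

Request:
{"name": "jog_arm", "arguments": {"deltas": [-0.001,-0.002,0.045,0,0,0,-1,-0.001,-0.002,0.06,0,0,0,-1,-0.001,-0.002,0.07,0,0,0,-1,-0.001,-0.002,0.076,0,0,0,-1,-0.001,-0.002,0.078,0,0,0,-1,-0.001,-0.002,0.078,0,0,0,-1]}}

```text
time: 23.55
tool_pos: [0.4208, -0.086, 0.0333]
tcp_rot: [3.141, 0.011, -0.007]
wrist_force: [-20.8, 3.9, 45.3]
width: -0.003
grip_force: 22.4
```

Request:
{"name": "jog_arm", "arguments": {"deltas": [0,0,0.002,0,0,0,-1,0,0,0.002,0,0,0,-1,0,0,0.002,0,0,0,-1,0,0,0.002,0,0,0,-1,0,0,0.002,0,0,0,-1,0,0,0.002,0,0,0,-1,0,0,0.002,0,0,0,-1,0,0,0.002,0,0,0,-1]}}

```text
time: 24.35
tool_pos: [0.4209, -0.086, 0.033]
tcp_rot: [3.141, 0.011, -0.007]
wrist_force: [-26.1, 5.0, 62.1]
width: -0.0
grip_force: 30.6
```

Request:
{"name": "jog_arm", "arguments": {"deltas": [0,0,-0.03,0,0,0,-1,0,0,-0.08,0,0,0,-1,0,-0.03,-0.1,0,0,0,1,0,-0.07,-0.1,0,0,0,1,0,-0.12,-0.1,0,0,0,1,0,-0.17,-0.1,0,0,0,1,0,-0.2,-0.1,0,0,0,1,0,-0.2,-0.1,0,0,0,1]}}

```text
time: 25.15
tool_pos: [0.4213, 0.1177, 0.1283]
tcp_rot: [-3.141, -0.017, -0.006]
wrist_force: [0.1, -0.7, 0.2]
width: 0.992
grip_force: 0.0
```

```bash
python3 - <<'E'
from rect import *
t=cam("top"); s=cam("scene")
print("blue",rect(t,blue(t),(258,190,296,248),.035)); k=np.zeros(blue(t).shape,np.uint8);k[190:248,258:296]=blue(t)[190:248,258:296]
f=(yel(t)>15);g=np.zeros(f.shape);g[203:241,265:291]=f[203:241,265:291]; ys,xs=np.nonzero(g); P=onplane(t,np.c_[xs,ys],.045); print("dots",P.mean(0),pca(P))
a=cv2.resize(t["color"][190:255,250:320],None,fx=8,fy=8,interpolation=2); b=cv2.resize(s["color"][195:240,265:320],(640,520),interpolation=2)[:,:270*1+280]
cv2.imwrite("pics/i.png",cv2.resize(np.hstack([a,b[:520]]),(800,374)))
E
python3 go.py 0.449 -0.0165 0.12 0
```

```text
blue (array([450.9, -16.9]), array([103.6,  67.7]), 0.6)
dots [ 0.44974868 -0.01578508  0.045     ] 8.349816771158117
t 25.2 at [0.4208 0.115  0.1276] head 0.51 F [ 0.5 -0.3  0.2] w 85.0mm grip 0.0
  call 1 shift [0.027  0.1317 0.0078] turn [ 0.05 -0.13  0.51]
```

View pics/i.png

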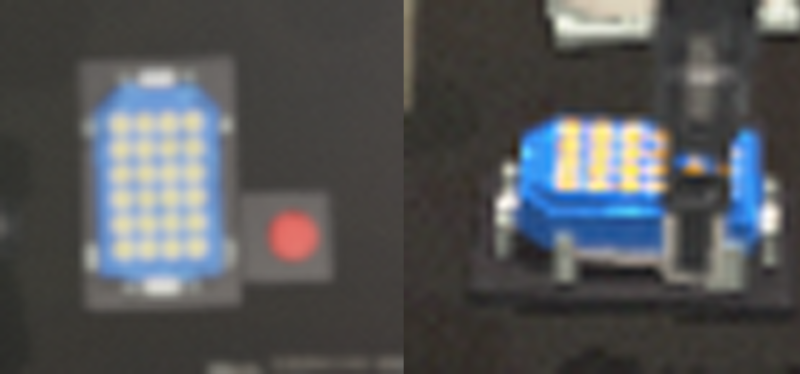

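Left crop: blue plate in the dock. Right crop: a gap under its skirt shows it has popped up. Grasping it.

Request:
{"name": "jog_arm", "arguments": {"deltas": [0.029,0.045,0,0,0,-0.5,1,0.029,0.09,0,0,0,-0.5,1,0.029,0.132,0.01,0,0,-0.5,1,0.029,0.132,0.03,0,0,-0.5,1,0.029,0.132,0.03,0,0,-0.5,1,0.029,0.132,0.03,0,0,-0.5,1]}}

```text
time: 25.85
tool_pos: [0.4493, -0.0183, 0.0968]
tcp_rot: [3.141, 0.021, -0.001]
wrist_force: [-0.9, -0.2, 0.3]
width: 0.998
grip_force: 0.0
```

```bash
python3 go.py 0.4505 -0.0165 0.051 1
```

```text
t 25.9 at [ 0.4493 -0.0183  0.0968] head 0.77 F [-0.9 -0.2  0.3] w 84.8mm grip 0.0
  call 1 shift [ 0.0012 -0.0018  0.0458] turn [ 0.05  0.05 -0.23]
```

Request:
{"name": "jog_arm", "arguments": {"deltas": [0.001,-0.002,0.03,0,0,-0.2,1,0.001,-0.002,0.044,0,0,-0.2,1,0.001,-0.002,0.046,0,0,-0.2,1,0.001,-0.002,0.046,0,0,-0.2,1]}}

```text
time: 26.25
tool_pos: [0.4512, -0.0149, 0.0514]
tcp_rot: [3.14, 0.032, 0.001]
wrist_force: [-1.0, -0.5, 0.6]
width: 1.005
grip_force: 0.0
```

Request:
{"name": "jog_arm", "arguments": {"deltas": [0,0,0,0,0,0,-1,0,0,0,0,0,0,-1,0,0,0,0,0,0,-1,0,0,0,0,0,0,-1,0,0,0,0,0,0,-1,0,0,0,0,0,0,-1], "squeeze": 35}}

```text
time: 26.85
tool_pos: [0.4513, -0.0153, 0.0511]
tcp_rot: [3.14, 0.03, 0.002]
wrist_force: [1.2, -1.2, 1.3]
width: 0.705
grip_force: 37.5
```

Request:
{"name": "jog_arm", "arguments": {"deltas": [0,0,-0.01,0,0,0,-1,0,0,-0.03,0,0,0,-1,0,0,-0.06,0,0,0,-1,0,0,-0.08,0,0,0,-1,0,0,-0.08,0,0,0,-1,0,0,-0.08,0,0,0,-1]}}

```text
time: 27.45
tool_pos: [0.4503, -0.0152, 0.1308]
tcp_rot: [3.14, 0.03, -0.0]
wrist_force: [-0.9, 0.5, -0.1]
width: 0.707
grip_force: 38.7
```

```bash
python3 go.py 0.450 -0.2148 0.115 13.4
```

```text
t 27.4 at [ 0.4503 -0.0152  0.1308] head 1.09 F [-0.9  0.5 -0.1] w 60.1mm grip 38.7
  call 1 shift [-0.0041  0.1995  0.016 ] turn [ 6.000e-02  1.000e-02 -1.231e+01]
```

Request:
{"name": "jog_arm", "arguments": {"deltas": [-0.001,0.045,0,0,0,-4,-1,-0.002,0.09,0,0,0,-8,-1,-0.003,0.135,0,0,0,-12.3,-1,-0.003,0.18,0,0,0,-12.3,-1,-0.003,0.1995,0.01,0,0,-12.3,-1,-0.003,0.1995,0.025,0,0,-12.3,-1,-0.003,0.1995,0.03,0,0,-12.3,-1,-0.003,0.1995,0.03,0,0,-12.3,-1]}}

```text
time: 28.25
tool_pos: [0.4493, -0.2135, 0.0984]
tcp_rot: [-3.118, -0.366, 0.007]
wrist_force: [0.1, 0.2, -1.4]
width: 0.703
grip_force: 38.7
```

Request:
{"name": "jog_arm", "arguments": {"deltas": [0,0,0.007,0,0,0,-1,0,0,0.007,0,0,0,-1,0,0,0.007,0,0,0,-1]}}

```text
time: 28.55
tool_pos: [0.4517, -0.2143, 0.0941]
tcp_rot: [3.119, 0.368, 0.0]
wrist_force: [0.4, 0.2, 0.3]
width: 0.705
grip_force: 38.7
```

```bash
python3 go.py 0.4515 -0.2146 0.085 13.4
```

```text
t 28.6 at [ 0.4517 -0.2143  0.0941] head 13.44 F [0.4 0.2 0.3] w 59.9mm grip 38.7
  call 1 shift [-0.0003  0.0002  0.0091] turn [ 0.06 -0.    0.04]
```

Request:
{"name": "jog_arm", "arguments": {"deltas": [0,0,0.004,0,0,0,-1,0,0,0.006,0,0,0,-1,0,0,0.006,0,0,0,-1]}}

```text
time: 28.85
tool_pos: [0.4514, -0.2146, 0.0877]
tcp_rot: [3.119, 0.366, -0.0]
wrist_force: [0.8, -0.7, 1.0]
width: 0.703
grip_force: 38.7
```

Request:
{"name": "jog_arm", "arguments": {"deltas": [0,0,0.002,0,0,0,-1,0,0,0.002,0,0,0,-1]}}

```text
time: 29.05
tool_pos: [0.4514, -0.2147, 0.0858]
tcp_rot: [3.119, 0.366, -0.0]
wrist_force: [-0.6, 0.6, -0.6]
width: 0.704
grip_force: 38.7
```

Request:
{"name": "jog_arm", "arguments": {"deltas": [0,0,0.002,0,0,0,-1,0,0,0.002,0,0,0,-1]}}

```text
time: 29.25
tool_pos: [0.4514, -0.2147, 0.0837]
tcp_rot: [3.119, 0.366, -0.0]
wrist_force: [-0.4, -0.1, -0.5]
width: 0.702
grip_force: 38.7
```

Request:
{"name": "jog_arm", "arguments": {"deltas": [0,0,0.002,0,0,0,-1,0,0,0.002,0,0,0,-1]}}

```text
time: 29.45
tool_pos: [0.4514, -0.2147, 0.0817]
tcp_rot: [3.12, 0.366, -0.001]
wrist_force: [0.1, 0.2, -0.7]
width: 0.708
grip_force: 38.7
```

Request:
{"name": "jog_arm", "arguments": {"deltas": [0,0,0.002,0,0,0,-1,0,0,0.002,0,0,0,-1]}}

```text
time: 29.65
tool_pos: [0.4518, -0.2149, 0.0807]
tcp_rot: [3.119, 0.366, 0.0]
wrist_force: [-1.2, 0.2, 4.9]
width: 0.698
grip_force: 39.3
```

Request:
{"name": "jog_arm", "arguments": {"deltas": [0,0,0.002,0,0,0,-1,0,0,0.002,0,0,0,-1]}}

```text
time: 29.85
tool_pos: [0.4519, -0.2149, 0.0805]
tcp_rot: [3.119, 0.366, -0.0]
wrist_force: [-6.9, 3.8, 17.7]
width: 0.704
grip_force: 40.9
```

Request:
{"name": "jog_arm", "arguments": {"deltas": [-0.002,0,-0.001,0,0,0,-1,-0.002,0,-0.001,0,0,0,-1]}}

```text
time: 30.05
tool_pos: [0.4509, -0.2156, 0.0806]
tcp_rot: [3.118, 0.365, 0.004]
wrist_force: [-0.7, 2.0, 9.0]
width: 0.707
grip_force: 39.8
```

Request:
{"name": "jog_arm", "arguments": {"deltas": [-0.001,0,0,0,0,0,-1,-0.001,0,0,0,0,0,-1]}}

```text
time: 30.25
tool_pos: [0.4507, -0.2157, 0.0807]
tcp_rot: [3.118, 0.365, 0.007]
wrist_force: [2.5, 2.2, 7.4]
width: 0.701
grip_force: 39.6
```

Request:
{"name": "jog_arm", "arguments": {"deltas": [-0.001,0,0,0,0,0,-1,-0.001,0,0,0,0,0,-1]}}

```text
time: 30.45
tool_pos: [0.4502, -0.2161, 0.0807]
tcp_rot: [3.118, 0.365, 0.008]
wrist_force: [3.0, 2.1, 5.6]
width: 0.704
grip_force: 39.4
```

Request:
{"name": "jog_arm", "arguments": {"deltas": [0.003,-0.001,0,0,0,0,-1,0.003,-0.001,0.002,0,0,0,-1,0.003,-0.001,0.003,0,0,0,-1,0.003,-0.001,0.003,0,0,0,-1]}}

```text
time: 30.85
tool_pos: [0.4513, -0.2155, 0.0804]
tcp_rot: [3.117, 0.367, 0.001]
wrist_force: [-12.0, 2.4, 30.2]
width: 0.704
grip_force: 42.3
```

Request:
{"name": "jog_arm", "arguments": {"deltas": [0,0,-0.001,0,0,0,1,0,0,-0.001,0,0,0,1,0,0,-0.001,0,0,0,1,0,0,-0.03,0,0,0,1,0,0,-0.06,0,0,0,1,0,0,-0.09,0,0,0,1,0,0,-0.09,0,0,0,1]}}

```text
time: 31.55
tool_pos: [0.4532, -0.2154, 0.1701]
tcp_rot: [3.115, 0.366, 0.01]
wrist_force: [1.3, 0.3, 0.1]
width: 0.999
grip_force: 0.0
```

```bash
python3 go.py 0.4275 -0.3563 0.11 13.6
```

```text
t 31.6 at [ 0.4532 -0.2154  0.1701] head 13.40 F [1.3 0.3 0.1] w 84.9mm grip 0.0
  call 1 shift [-0.058   0.1308  0.0606] turn [ 0.35 -0.33 -0.2 ]
```

Request:
{"name": "jog_arm", "arguments": {"deltas": [-0.02,0.045,0,0.3,-0.3,0,1,-0.04,0.09,0,0.3,-0.3,0,1,-0.058,0.131,0.02,0.3,-0.3,0,1,-0.058,0.131,0.05,0.3,-0.3,0,1,-0.058,0.131,0.05,0.3,-0.3,0,1,-0.058,0.131,0.05,0.3,-0.3,0,1]}}

```text
time: 32.15
tool_pos: [0.423, -0.3535, 0.1142]
tcp_rot: [-3.113, -0.365, 0.014]
wrist_force: [0.1, 0.0, 0.6]
width: 1.002
grip_force: 0.0
```

```bash
python3 go.py 0.4275 -0.3563 0.0265 13.6; python3 - <<'E'
from rect import *
t=cam("top"); s=cam("scene")
print("blue",rect(t,blue(t),(318,190,368,248),.07),"cover",rect(t,orange(t),(365,205,415,255),.018))
a=cv2.resize(t["color"][185:250,320:415],None,fx=4.2,fy=4.2,interpolation=2); b=cv2.resize(s["color"][165:210,270:330],None,fx=6,fy=6,interpolation=2)
b=cv2.copyMakeBorder(b,0,max(0,a.shape[0]-b.shape[0]),0,0,0); cv2.imwrite("pics/j.png",np.hstack([a,b[:a.shape[0]]]))
E
```

```text
t 32.1 at [ 0.423  -0.3535  0.1142] head 13.38 F [0.1 0.  0.6] w 85.2mm grip 0.0
  call 1 shift [0.0044 0.0045 0.0877] turn [-0.48  0.44 -0.22]
blue (array([ 450.8, -216.9]), array([104.8,  68. ]), 14.9) cover (array([ 456.8, -343.5]), array([49.8, 74.1]), -42.0)
```

View pics/j.png

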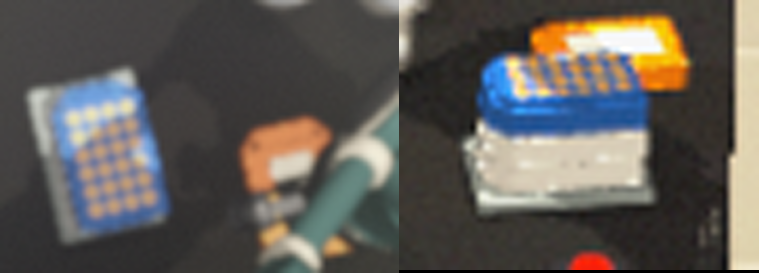

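The scene crop shows the stack flat and flush, blue on two whites on the base. The cover top is at crop (285,140), unmoved. Grasping the cover.

Request:
{"name": "jog_arm", "arguments": {"deltas": [0.003,0.003,0.05,-0.4,0.4,0,1,0.003,0.003,0.075,-0.4,0.4,0,1,0.003,0.003,0.085,-0.4,0.4,0,1,0.003,0.003,0.087,-0.4,0.4,0,1,0.003,0.003,0.087,-0.4,0.4,0,1]}}

```text
time: 32.75
tool_pos: [0.4285, -0.3573, 0.0305]
tcp_rot: [3.116, 0.367, 0.005]
wrist_force: [0.5, -0.5, 0.4]
width: 1.002
grip_force: 0.0
```

Request:
{"name": "jog_arm", "arguments": {"deltas": [0,0,0,0,0,0,-1,0,0,0,0,0,0,-1,0,0,0,0,0,0,-1,0,0,0,0,0,0,-1,0,0,0,0,0,0,-1,0,0,0,0,0,0,-1], "squeeze": 35}}

```text
time: 33.35
tool_pos: [0.4309, -0.3599, 0.035]
tcp_rot: [3.111, 0.365, 0.013]
wrist_force: [-2.2, 1.7, 18.7]
width: 0.003
grip_force: 9.6
```

Request:
{"name": "jog_arm", "arguments": {"deltas": [0,0,-0.03,0,0,0,-1,0,0,-0.06,0,0,0,-1,0,0,-0.1,0,0,0,-1,0,0,-0.1,0,0,0,-1,0,0,-0.1,0,0,0,-1]}}

```text
time: 33.85
tool_pos: [0.4282, -0.3577, 0.1315]
tcp_rot: [3.114, 0.365, 0.008]
wrist_force: [0.1, -0.3, -0.4]
width: -0.0
grip_force: 0.0
```

```bash
python3 go.py 0.4513 -0.2150 0.125 13.4
```

```text
t 33.9 at [ 0.4282 -0.3577  0.1315] head 13.38 F [ 0.1 -0.3 -0.4] w -0.0mm grip 0.0
  call 1 shift [ 0.0554 -0.1336  0.0058] turn [ 0.38 -0.25 -0.02]
```

The grip closed empty: I was too high on the 18 mm lid, so the fingers slid over its top. I'll back off and look again.

Request:
{"name": "jog_arm", "arguments": {"deltas": [0,0,-0.03,0.4,-0.2,0,1,0.03,-0.045,-0.05,0.4,-0.2,0,1,0.05,-0.09,-0.05,0.4,-0.2,0,1,0.06,-0.135,-0.05,0.4,-0.2,0,1,0.07,-0.18,-0.05,0.4,-0.2,0,1,0.08,-0.225,-0.05,0.4,-0.2,0,1,0.08,-0.27,-0.05,0.4,-0.2,0,1,0.08,-0.3,-0.05,0.4,-0.2,0,1]}}

```text
time: 34.65
tool_pos: [0.4333, -0.0435, 0.1767]
tcp_rot: [-3.114, -0.368, 0.009]
wrist_force: [-0.9, 0.5, 0.4]
width: 0.999
grip_force: 0.0
```

```bash
python3 - <<'E'
from rect import *
t=cam("top"); s=cam("scene")
print("cover",rect(t,orange(t),(365,195,430,262),.018)); f=yel(t)
print("blue",rect(t,blue(t),(318,190,368,248),.07))
a=cv2.resize(t["color"][185:260,310:420],None,fx=4.2,fy=4.2,interpolation=2); b=cv2.resize(s["color"][160:210,270:330],None,fx=5,fy=5,interpolation=2)
b=cv2.copyMakeBorder(b,0,max(0,a.shape[0]-b.shape[0]),0,0,0); cv2.imwrite("pics/k.png",np.hstack([a,b[:a.shape[0]]]))
E
```

```text
cover (array([ 428.6, -359.3]), array([105.9,  72.9]), 12.7)
blue (array([ 450.1, -216.9]), array([104.9,  67.7]), 14.2)
```

View pics/k.png

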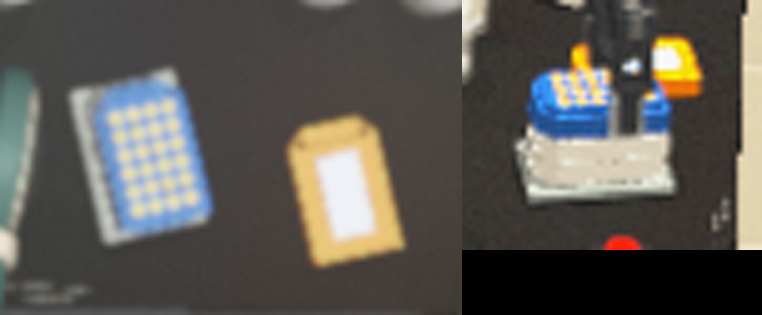

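The cover is intact, barely shifted, at (0.4286, -0.3593), and the stack is sound. I'll go back and grip lower.

```bash
python3 go.py 0.4288 -0.3590 0.11 13.0
```

```text
t 34.8 at [ 0.433  -0.043   0.1766] head 13.62 F [-0.6 -0.3 -0.1] w 85.2mm grip 0.0
  call 1 shift [-0.0781  0.3066  0.0649] turn [-0.39  0.29  0.62]
```

Request:
{"name": "jog_arm", "arguments": {"deltas": [-0.01,0.048,0,-0.4,0.3,0.6,1,-0.02,0.096,0,-0.4,0.3,0.6,1,-0.035,0.142,0,-0.4,0.3,0.6,1,-0.05,0.188,0,-0.4,0.3,0.6,1,-0.06,0.234,0,-0.4,0.3,0.6,1,-0.07,0.28,0.01,-0.4,0.3,0.6,1,-0.078,0.307,0.04,-0.4,0.3,0.6,1,-0.078,0.307,0.065,-0.4,0.3,0.6,1]}}

```text
time: 35.55
tool_pos: [0.4295, -0.3675, 0.1107]
tcp_rot: [3.119, 0.343, 0.006]
wrist_force: [-0.4, 1.7, 0.4]
width: 1.002
grip_force: 0.0
```

Request:
{"name": "jog_arm", "arguments": {"deltas": [0,0,0,0,0,0,1,0,0,0,0,0,0,1,0,0,0,0,0,0,1]}}

```text
time: 35.85
tool_pos: [0.4309, -0.3629, 0.1132]
tcp_rot: [3.119, 0.35, 0.007]
wrist_force: [-0.3, -0.4, 0.6]
width: 1.004
grip_force: 0.0
```

```bash
python3 go.py 0.4288 -0.3590 0.021 13.0
```

```text
t 35.9 at [ 0.4309 -0.3629  0.1132] head 12.82 F [-0.3 -0.4  0.6] w 85.3mm grip 0.0
  call 1 shift [-0.0015 -0.0046  0.0922] turn [ 0.22 -0.24 -0.18]
```

Request:
{"name": "jog_arm", "arguments": {"deltas": [-0.001,-0.004,0.045,0.2,-0.2,0,1,-0.001,-0.004,0.075,0.2,-0.2,0,1,-0.001,-0.004,0.088,0.2,-0.2,0,1,-0.001,-0.004,0.092,0.2,-0.2,0,1,-0.001,-0.004,0.092,0.2,-0.2,0,1]}}

```text
time: 36.35
tool_pos: [0.4298, -0.3595, 0.0212]
tcp_rot: [3.122, 0.351, 0.001]
wrist_force: [-0.0, -0.3, 0.1]
width: 1.004
grip_force: 0.0
```

Request:
{"name": "jog_arm", "arguments": {"deltas": [0,0,0,0,0,0,-1,0,0,0,0,0,0,-1,0,0,0,0,0,0,-1,0,0,0,0,0,0,-1,0,0,0,0,0,0,-1,0,0,0,0,0,0,-1]}}

```text
time: 36.95
tool_pos: [0.4303, -0.3603, 0.0224]
tcp_rot: [3.12, 0.35, 0.004]
wrist_force: [-0.3, 0.4, 6.8]
width: 0.714
grip_force: 38.6
```

Request:
{"name": "jog_arm", "arguments": {"deltas": [0,0,-0.03,0,0,0,-1,0,0,-0.07,0,0,0,-1,0,0,-0.11,0,0,0,-1,0,0,-0.11,0,0,0,-1,0,0,-0.11,0,0,0,-1,0,0,-0.11,0,0,0,-1]}}

```text
time: 37.55
tool_pos: [0.4281, -0.3585, 0.1291]
tcp_rot: [-3.12, -0.35, 0.002]
wrist_force: [-0.0, -0.1, -0.4]
width: 0.716
grip_force: 38.8
```

```bash
python3 go.py 0.4513 -0.2150 0.12 13.4
```

```text
t 37.5 at [ 0.4281 -0.3585  0.1291] head 12.79 F [-0.  -0.1 -0.4] w 60.8mm grip 38.8
  call 1 shift [ 0.0544 -0.1347  0.0094] turn [-0.14  0.07 -0.61]
```

Request:
{"name": "jog_arm", "arguments": {"deltas": [0.02,-0.045,0,0,0,-0.3,-1,0.04,-0.09,0,0,0,-0.6,-1,0.0545,-0.134,0,0,0,-0.6,-1,0.0545,-0.134,0.01,0,0,-0.6,-1,0.0545,-0.134,0.015,0,0,-0.6,-1,0.0545,-0.134,0.015,0,0,-0.6,-1,0.0545,-0.134,0.015,0,0,-0.6,-1]}}

```text
time: 38.25
tool_pos: [0.4519, -0.2174, 0.1146]
tcp_rot: [-3.119, -0.364, 0.002]
wrist_force: [0.3, -0.6, -0.9]
width: 0.711
grip_force: 38.8
```

```bash
python3 go.py 0.4518 -0.2155 0.102 13.4
```

```text
t 38.2 at [ 0.4519 -0.2174  0.1146] head 13.31 F [ 0.3 -0.6 -0.9] w 60.5mm grip 38.8
  call 1 shift [ 0.0003 -0.0018  0.0126] turn [-0.09  0.07 -0.09]
```

Request:
{"name": "jog_arm", "arguments": {"deltas": [0,-0.001,0.008,0,0,0,-1,0,-0.001,0.012,0,0,0,-1,0,-0.001,0.012,0,0,0,-1]}}

```text
time: 38.55
tool_pos: [0.4514, -0.2156, 0.1023]
tcp_rot: [-3.119, -0.365, 0.003]
wrist_force: [0.9, 0.6, -1.3]
width: 0.715
grip_force: 38.8
```

Request:
{"name": "jog_arm", "arguments": {"deltas": [0,0,0.003,0,0,0,-1,0,0,0.003,0,0,0,-1]}}

```text
time: 38.75
tool_pos: [0.452, -0.2155, 0.1]
tcp_rot: [-3.119, -0.366, 0.001]
wrist_force: [-0.5, 0.2, -0.7]
width: 0.712
grip_force: 38.8
```

Request:
{"name": "jog_arm", "arguments": {"deltas": [0,0,0.002,0,0,0,-1,0,0,0.002,0,0,0,-1]}}

```text
time: 38.95
tool_pos: [0.4521, -0.2154, 0.0982]
tcp_rot: [-3.119, -0.366, 0.0]
wrist_force: [0.2, 0.5, -1.5]
width: 0.711
grip_force: 38.8
```

Request:
{"name": "jog_arm", "arguments": {"deltas": [0,0,0.002,0,0,0,-1,0,0,0.002,0,0,0,-1]}}

```text
time: 39.15
tool_pos: [0.4521, -0.2153, 0.0961]
tcp_rot: [-3.119, -0.366, 0.001]
wrist_force: [-0.5, -0.8, -0.3]
width: 0.712
grip_force: 38.8
```

Request:
{"name": "jog_arm", "arguments": {"deltas": [0,0,0.002,0,0,0,-1,0,0,0.002,0,0,0,-1]}}

```text
time: 39.35
tool_pos: [0.4524, -0.2156, 0.0945]
tcp_rot: [-3.12, -0.366, -0.0]
wrist_force: [0.2, -0.4, -0.3]
width: 0.707
grip_force: 38.9
```

Request:
{"name": "jog_arm", "arguments": {"deltas": [0,0,0.002,0,0,0,-1,0,0,0.002,0,0,0,-1]}}

```text
time: 39.55
tool_pos: [0.4526, -0.2157, 0.0943]
tcp_rot: [-3.12, -0.366, -0.0]
wrist_force: [-5.2, 2.0, 14.2]
width: 0.709
grip_force: 40.4
```

Request:
{"name": "jog_arm", "arguments": {"deltas": [0,0,0.002,0,0,0,-1,0,0,0.002,0,0,0,-1]}}

```text
time: 39.75
tool_pos: [0.4527, -0.2157, 0.0943]
tcp_rot: [-3.119, -0.366, 0.0]
wrist_force: [-10.1, 5.4, 26.4]
width: 0.712
grip_force: 41.7
```

Request:
{"name": "jog_arm", "arguments": {"deltas": [0,0,-0.001,0,0,0,1,0,0,-0.001,0,0,0,1,0,0,-0.001,0,0,0,1,0,0,-0.03,0,0,0,1,0,0,-0.06,0,0,0,1,0,0,-0.09,0,0,0,1,0,0,-0.1,0,0,0,1]}}

```text
time: 40.45
tool_pos: [0.4539, -0.2164, 0.1932]
tcp_rot: [3.118, 0.366, 0.006]
wrist_force: [0.6, 0.1, 0.6]
width: 1.0
grip_force: 0.0
```

Request:
{"name": "jog_arm", "arguments": {"deltas": [0,-0.05,0,0,0,0,1,0,-0.1,0,0,0,0,1,0,-0.15,0,0,0,0,1,0,-0.2,0,0,0,0,1,0,-0.25,0,0,0,0,1,0,-0.3,0,0,0,0,1,0,-0.35,0,0,0,0,1,0,-0.35,0,0,0,0,1]}}

```text
time: 41.25
tool_pos: [0.3686, 0.1301, 0.1895]
tcp_rot: [-3.116, -0.38, 0.003]
wrist_force: [0.8, -0.8, -0.3]
width: 1.001
grip_force: 0.0
```

```bash
python3 - <<'E'
from rect import *
t=cam("top"); s=cam("scene")
print("cover",rect(t,orange(t),(318,185,372,250),.09)); 
print(readout.read_state()["time"])
a=cv2.resize(t["color"][180:255,310:385],None,fx=5,fy=5,interpolation=2); b=cv2.resize(s["color"][155:215,265:330],None,fx=6,fy=6,interpolation=2)
cv2.imwrite("pics/l.png",np.hstack([a,b[:-0 or None][:a.shape[0]] if b.shape[0]>=a.shape[0] else cv2.copyMakeBorder(b,0,a.shape[0]-b.shape[0],0,0,0)]))
cv2.imwrite("pics/m.png",t["color"])
E
```

```text
cover (array([ 452.2, -216.7]), array([102.3,  70.1]), 13.2)
41.35
```

View pics/l.png

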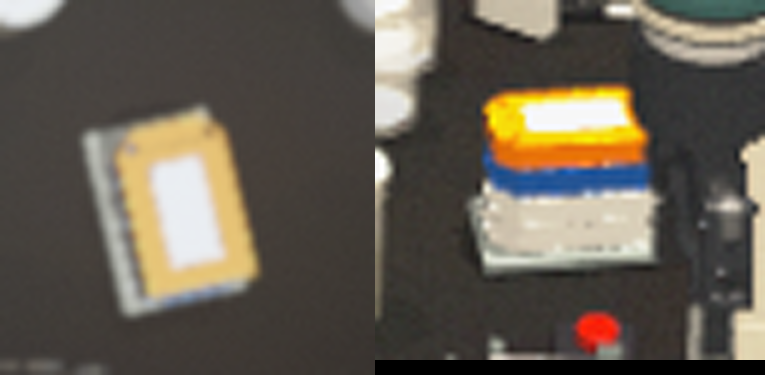

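The stack is complete and flat: base, two whites, blue and cover, with the cut corners aligned (scene crop at 485–650, 90–265). The seating heights matched what I predicted, so I'm handing it in.

```bash
python3 -c "
from workcell import finish_job; print(finish_job())"
```

```text
the job is handed in; nothing more can be done
None
```

I handed the job in at about 41 s: both white plates, then the blue plate, then the cover are stacked on the base and looked flat and aligned in the last pictures; the one doubt is the 62 N measured at the wrist while the shut fingertips pressed the button, above the 40 N limit for the arm or gripper body but below the 120 N wrist limit.

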